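# Clamp the padlock in the engraving fixture

## Robot

A 6-joint arm with a two-finger parallel gripper is mounted at the origin on the work surface. World frame = base frame: x ahead of the robot, y to its left, z up, the work surface at z = 0. Lengths are in m, angles in rad, forces in N, time in s.
With the tool pointing down it reaches from about 0.35 to 0.975 m from the base axis. Payload 4.9 kg.
Tool frame: the origin (TCP) lies at the very end of the fingers, on their centre line; the grasp point (between the pads) lies 19 mm behind it; z points along the fingers, y is the line along which they close (so a half turn about z gives the same grasp; the last joint's range is limited). The gripper opens to 85 mm and grips with 20 to 120 N. Pads are 22 mm wide; open, the fingers measure 114 mm over their backs; the gripper's body (76 mm by 85 mm) begins 54 mm behind the grasp point. The pads swing forward as they close: fully open they stand 13 mm farther back than shut.
Start: joints at [-1.23, 0.053, 1.613, -0, 1.476, -0.119], TCP at [0.277, -0.56, 0.231] pointing down, gripper open.
Joint ranges: [-3.01, 3.01], [-1.01, 2.22], [0.06, 2.58], [-1.02, 4.17], [0.09, 2.62], [-3.14, 3.14]. Speed limits (rad/s): [2.57, 2.57, 3.14, 3.14, 3.14, 3.14].

## Interface

Orientations are given as a rotation vector (axis times angle).
In Python, from station import ctrl, imaging gives the robot as it stands.
- The arm moves only by the tool play_rows, never from a script. Its argument "series" is a list of rows, each a list of 3 entries, a list of its own where there are three numbers: the opening, from 0 (shut) to 1 (fully open), then the shift along the tool's x, y, z each as a share of 0.05 m, from -1 to 1, then the turn, a rotation vector about the tool's x, y, z each as a share of 8 degrees, from -1 to 1. In form: [[grip, [dx, dy, dz], [ax, ay, az]], ...]. A call has 1 to 8 rows; each row shifts and turns the commanded pose from where the row before left it, along the tool's axes as they then stand; what a row does not reach is not made up. A row lasts 1/8 s, in which the tool goes at most 62.5 mm and 10.7 degrees, less where a joint would pass 70% of its speed; a pose out of reach is approached as far as the arm can. A call with a number of a shift or a turn outside -1 to 1 is refused whole. A call with a gripper value outside its range is refused whole. The fingers move at their own pace and stop on an object; "force" is the grip in N (left out, the last holds). Time passes only in rows, so rows that do not move let the fingers close. It gives the time, the measured TCP pose, the force, the opening and the grip force at its end, in the units of the state.
- ctrl.get_obs(): the state, without advancing time (a new reading comes with each control period).
- imaging.get_image(name): name is "scene" or "top" or "wrist"; returns a dict with "color" (400x640x3 uint8, blue, green, red), "fx", "fy", "cx", "cy" (pixels), "extrinsics" (4x4, takes a point from world to camera coordinates); the wrist camera has in their place "hand_eye" (4x4, takes a point from camera to tool coordinates, whose origin is the TCP and whose axes are the flange's). Camera axes: x right, y down, z forward; pixel columns grow to the right and rows downward; lengths in m; the calibration is good to about 2 mm. A picture is of the moment at which its call begins: read the wrist's pose just before it. There is no depth.
- ctrl.finish_job(): hands the job in; it is judged then, once.
The state is a dict: "t": time; "q": joint angles; "dq": joint speeds; "effort": joint torques, N m; "tool_pos": TCP position; "tool_rot": TCP orientation; "contact_force": force on the tool from outside, world axes, zero at the start; "wrist_torque": the same for the moment, N m; "opening": finger opening in m; "grip_force": force on a finger pad.
Only numpy, scipy, OpenCV 4.12 (cv2) and the standard library are available. Lean on these libraries where they do the work, as an engineer would, in place of code of your own. Each camera call takes 0.05 s, during which the arm holds its last target. There are 200 camera calls.

## Task

The padlock lies in its nest on the engraving fixture; clamp it there. With the back of a finger push the clamp strap round until it comes up against its stop over the padlock, then push the cam lever down as far as it goes and come away. Only touch and push: do not take anything between the fingers, do not lift or shift the padlock out of its nest, and leave everything else on the bench where it is.

Things in the scene. Friction and masses are not known exactly. Their poses are not given: they have to be found in the camera images.
- fixture: fixture bolted to the bench: aluminium plate 110 x 200 x 12 mm (x -55..55, y -48..152) with an upright 34 mm steel post (to z = 42, then a 10 mm stud) and, along +y, the padlock's nest of three low rails (top z = 22). Origin: table level, on the post's axis; z up. The strap's stop is a 9 mm pin at x = 15.5, y = 32, top z = 62. Its place varies; yaw within 0.35 rad
- swing (a joint): turn of the clamp (strap, stud and cam lever together) about the post's vertical axis, rad: 0 = strap against its stop, straight over the padlock (along the fixture's +y); grows counter-clockwise seen from above, so at 1.57 the strap points along the fixture's -x, clear of the nest; range 0 to 1.95. It stays where it is left; about 2 N at the strap's end turns it
- strap: steel clamp strap: flat bar 22 mm wide, 14 mm thick, round end. Origin: on the post's axis at mid thickness, 57 mm above the table with the cam open; y along the bar to its free end (bar from y = -16 to +95 mm), z up. A sprung rubber foot hangs under y = 86, 2 to 3 mm clear of the padlock with the lever up; the lever lowers both by up to 5 mm, so the foot presses on the padlock
- strap_end (a point): point at mid thickness of the strap, above the rubber foot (16 mm in diameter, its underside 19.8 mm lower), 86 mm from the post's axis; axes as the strap's. A nut and screw end stand 10 mm above the bar here
- cam_lever (a joint): cam lever, rad: 0 = handle upright, grows as the handle is pushed down, away from the strap's free end (towards the strap's -y); 1.35 = end stop, handle nearly level (13 degrees above level), padlock clamped. It stays where it is left; about 6 N across the grip moves it, little more once the foot meets the padlock (at about 0.9)
- lever_pin (a point): cam lever's pivot pin, on the post's axis 73 mm above the table. Axes turn with the lever: x along the pin, z along the handle to its end, y across the handle (towards the strap's free end while upright, upward when it is down); the +y face is the one to push on
- lever_grip (a point): middle of the lever's black grip, 90 mm from the pin along the handle. The grip is 60 mm long (60 to 120 mm from the pin), 20 mm wide along the pin and 14 mm thick. Axes as lever_pin's
- padlock: brass padlock lying flat in the nest, body 50 x 48 x 22 mm (x, y, z), steel shackle towards +y, 37 mm beyond the body. Origin: centre of the body's underside, 100 mm from the post's axis along the fixture's y, at plate height (12 mm); top face 34 mm above the table. It has 1.5 mm of play in the nest. It weighs about 0.3 kg
- spare_padlock: smaller loose steel padlock lying flat, body 40 x 38 x 18 mm, origin at the centre of its underside; leave alone
- lock_cylinder: loose brass door-lock cylinder lying on its side, 66 mm long (y), 32 mm wide, 17 mm high, origin at the bottom edge of its profile, 8.5 mm above the table; near the fixture; leave alone
- key_blank: loose brass key blank lying flat, 73 mm long (x), 24 mm bow, 4 mm thick, origin at its underside; near the fixture; leave alone
- screwdriver: loose screwdriver, 170 mm long (x), handle 26 mm thick, origin at its underside; beyond the fixture; leave alone
- oil_bottle: small white oil bottle standing, 38 mm in diameter, 115 mm high, origin at its underside; leave alone
- pin_jar: clear jar of lock pins standing, 48 mm in diameter, 55 mm high, origin at its underside; leave alone
- brush: bench brush lying, 180 mm long (x), 20 mm high, origin at its underside; leave alone
Not all that is in view belongs to the job. Leave any purple, red or turquoise look-alike of the padlock alone.

How it is judged:
On the way, in this order (a step that is already met when the one before it is completed fails the run):
1. the strap is swung over the padlock, against its stop, with the cam lever still up (value of joint swing below 0.07 rad and value of joint cam_lever below 0.8 rad), for 0.2 s.
2. the cam lever is pushed down and the foot presses on the padlock (value of joint cam_lever above 1.2 rad and value of joint swing below 0.07 rad and contact force between strap and padlock above 3 N), for 0.2 s.
At the end, for the whole second after the job is handed in: strap within 0.07 rad (4 degrees) of its stop over the padlock, cam lever past 1.2 rad (end stop 1.35), the foot pressing on the padlock with more than 3 N, the padlock flat in its nest within 4 mm of the nest's middle and at rest (all of step 2 and z of padlock in the frame of fixture between 0.01 and 0.014 m and x of padlock in the frame of fixture between -0.004 and 0.004 m and y of padlock in the frame of fixture between 0.096 and 0.104 m and angle between padlock's own z axis and vertical below 0.06 rad and linear speed of padlock below 0.02 m/s); the robot touches nothing.
It fails at once if the padlock was lifted, tipped or shifted out of its nest (not (z of padlock in the frame of fixture between 0.01 and 0.014 m and x of padlock in the frame of fixture between -0.004 and 0.004 m and y of padlock in the frame of fixture between 0.096 and 0.104 m and angle between padlock's own z axis and vertical below 0.06 rad)).
It fails at once if the strap was gripped: it came between the two finger pads (x of the grasp point in the frame of strap between -0.009 and 0.009 m and y of the grasp point in the frame of strap between 0.012 and 0.095 m and z of the grasp point in the frame of strap between -0.02 and 0.018 m).
It fails at once if the cam lever was gripped: it came between the two finger pads (x of the grasp point in the frame of lever_pin between -0.008 and 0.008 m and y of the grasp point in the frame of lever_pin between -0.007 and 0.007 m and z of the grasp point in the frame of lever_pin between 0.025 and 0.125 m).
It fails at once if the padlock was gripped: it came between the two finger pads (x of the grasp point in the frame of padlock between -0.022 and 0.022 m and y of the grasp point in the frame of padlock between -0.022 and 0.06 m and z of the grasp point in the frame of padlock between -0.01 and 0.025 m).
It fails at once if something else on the bench was moved by more than 12 mm (distance of any of spare_padlock, lock_cylinder, key_blank, screwdriver, oil_bottle, pin_jar, brush from where it was at the start of the episode above 0.012 m).
It also fails if it takes over 51 s, if anything falls off the work surface, if the arm or the gripper's body presses on something with over 40 N, if the wrist force passes 120 N, or if a joint passes its speed limit or range.

## Working session

There is one attempt and no reset: what is moved stays moved. The work goes in short steps, Python scripts to look and compute and a tool call to move; the robot and the scene stay as the last step left them, time stands still between calls to the robot, and variables do not carry over. Pictures are saved under pics/ and viewed, at most 10 in all, crops included, and the job is handed in when it is done.

Besides the shell and the picture viewer there is one more tool, called after "Request:" by a JSON object that holds its "api" and its "payload". play_rows: Moves the arm, as the interface text tells. Shift numbers are shares of 0.05 m and turn numbers shares of 8 degrees, none past 1 either way. Its arguments: {"type":"object","properties":{"series":{"type":"array"},"force":{"type":"number"}},"required":["series"]}

```bash
mkdir -p pics; ls; python3 - <<'E'
from station import ctrl, imaging
import cv2, numpy as np, pickle
o=ctrl.get_obs(); print(o['t'],o['tool_pos'],o['tool_rot'],o['opening'])
for n in ['top','scene']:
    i=imaging.get_image(n); pickle.dump(i,open(n+'.pkl','wb')); cv2.imwrite('pics/%s0.png'%n,i['color'])
    E=i['extrinsics']; print(n,i['fx'],i['fy'],i['cx'],i['cy'],np.round(E,3).tolist())
E
```

```text
pics
0.0 [ 0.27715032 -0.5594853   0.23006245] [-3.05693171e+00 -7.15461208e-01  3.62694747e-04] 0.08554720855621444
top 401.004771005451 401.004771005451 319.378579950001 197.85116134489422 [[0.025, -1.0, 0.002, 0.006], [-0.992, -0.025, -0.124, 0.53], [0.124, 0.002, -0.992, 1.002], [0.0, 0.0, 0.0, 1.0]]
scene 397.0707078924913 397.0707078924913 318.1079186401722 201.45960236866173 [[0.032, 0.999, 0.013, -0.02], [0.865, -0.022, -0.501, -0.387], [-0.501, 0.027, -0.865, 1.318], [0.0, 0.0, 0.0, 1.0]]
```

View pics/top0.png

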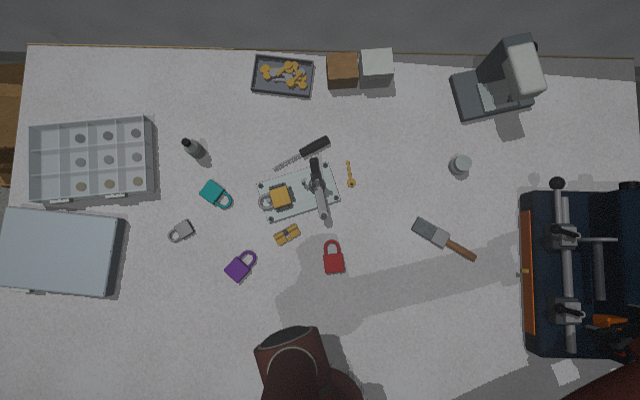

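View pics/scene0.png

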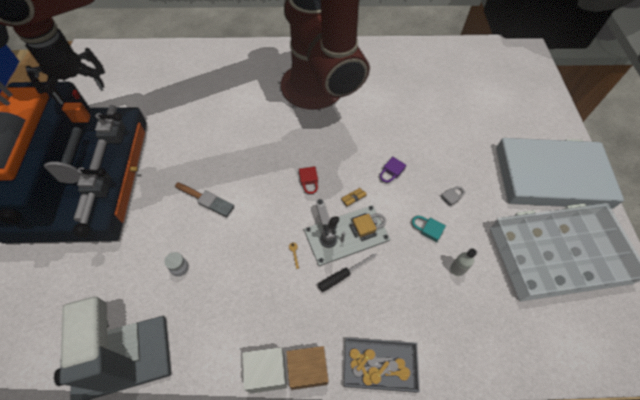

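The top view shows the brass padlock in the nest at (281,197). The strap points down the image to about (323,218), and the upright lever's black grip is at (315,170). The look-alikes are turquoise (215,193), purple (240,266), red (334,257) and the small grey spare (181,231). The brass one fits, as it is the only one on the fixture plate. I'll confirm it in an enlarged crop.

```bash
cat > h.py <<'E'
import numpy as np, pickle
def ray(i,u,v,z):
    E=i['extrinsics'];R=E[:3,:3];c=-R.T@E[:3,3]
    d=R.T@np.array([(u-i['cx'])/i['fx'],(v-i['cy'])/i['fy'],1]); return c+d*(z-c[2])/d[2]
def proj(i,p):
    q=i['extrinsics']@np.r_[p,1]; return np.array([i['fx']*q[0]/q[2]+i['cx'],i['fy']*q[1]/q[2]+i['cy']])
E
python3 - <<'E'
from h import *; import cv2
i=pickle.load(open('top.pkl','rb'));c=i['color']
a=cv2.resize(c[140:245,240:370],None,fx=6,fy=5.7*6/5.7,interpolation=cv2.INTER_CUBIC)[:600];cv2.imwrite('pics/topcrop.png',a);print(a.shape)
E
```

```text
(600, 780, 3)
```

View pics/topcrop.png

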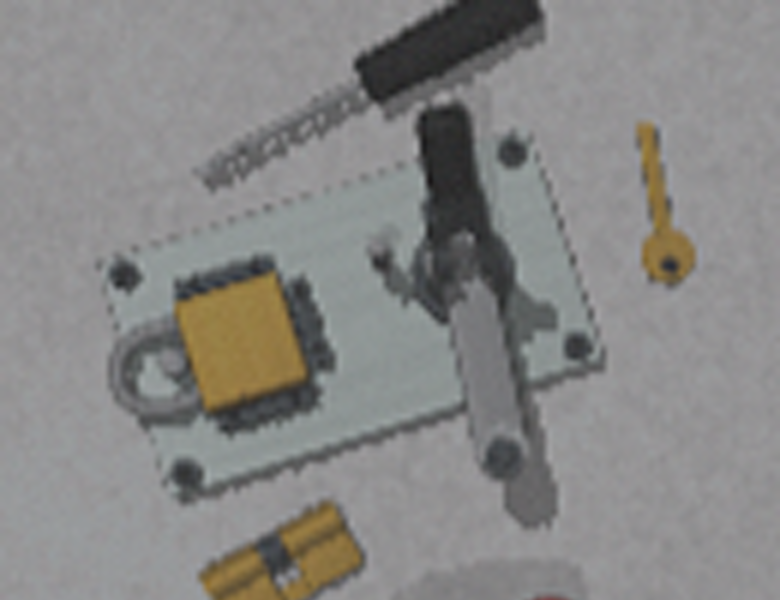

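The crop confirms the brass padlock in the nest, shackle towards image left. The plate's screws are at crop (125,275), (512,152), (578,346) and (187,473). The strap-end nut is at (503,455) and the stop pin's top is near (380,245).

```bash
python3 - <<'E'
from h import *
i=pickle.load(open('top.pkl','rb'));s=pickle.load(open('scene.pkl','rb'))
P=lambda x,y,z:ray(i,240+(x-2.5)/6,140+(y-2.5)/6,z)
C=[P(x,y,.012) for x,y in[(100,262),(535,135),(603,360),(170,500)]]
B=[P(x,y,.013) for x,y in[(125,275),(512,152),(578,346),(187,473)]]
C[0];print(np.round(C,4).tolist());print('sides',[round(float(np.linalg.norm(C[k]-C[k-1])),4) for k in range(4)])
ey=(B[0]-B[1])+(B[3]-B[2]);yaw=np.arctan2(-ey[0],ey[1])
ey2=(C[0]-C[1])+(C[3]-C[2]);print('yaw',yaw,np.arctan2(-ey2[0],ey2[1]))
cen=(np.mean(C,0)+np.mean(B,0))/2
R=np.array([[np.cos(yaw),-np.sin(yaw),0],[np.sin(yaw),np.cos(yaw),0],[0,0,1]])
o=cen-R@[0,.052,0];o[2]=0
print('cen',np.mean(C,0),np.mean(B,0),'origin',o)
F=lambda p:np.round(R.T@(p-o),4)
print('padlock',F(P(242,343,.034)),'pin',F(P(380,245,.062)))
n=P(503,455,.074);f=F(n);print('nut',n,f,np.hypot(*f[:2]),'swing',np.arctan2(-f[0],f[1]))
g=P(443,108,.193);print('lever end',F(g))
for p in [(0,0,.042),(0,.1,.034),(.0155,.032,.062)]:print('scene',proj(s,o+R@p))
pickle.dump((o,R,yaw),open('fix.pkl','wb'))
for nm,q,z in[('cyl',(285,555),.017),('sdr tip',(210,180),.013),('sdr h',(450,50),.02),('key',(670,255),.004),('keytip',(645,125),.004)]:
  w=P(*q,z);print(nm,np.round(w,3),F(w))
w=ray(i,333,257,.02);print('red',w,F(w))
E
```

```text
[[0.5669, 0.1875, 0.012], [0.6288, -0.0029, 0.012], [0.529, -0.035, 0.012], [0.4629, 0.1524, 0.012]]
sides [0.1098, 0.2003, 0.1048, 0.1987]
yaw 0.33941788204196477 0.32659513646585175
cen [0.5468837  0.07549879 0.012     ] [0.54784598 0.07617376 0.013     ] origin [0.56467763 0.02680294 0.        ]
padlock [-0.0014  0.1008  0.034 ] pin [0.016  0.0318 0.062 ]
nut [0.48108423 0.00849525 0.074     ] [-0.0849  0.0106  0.074 ] 0.08555916081869902 swing 1.4465863018035128
lever end [ 0.0348 -0.0039  0.193 ]
scene [328.1131444  233.19475902]
scene [363.87475127 221.99621715]
scene [342.7407117  230.80738314]
cyl [0.44  0.101 0.017] [-0.0928  0.1116  0.017 ]
sdr tip [0.605 0.14  0.013] [0.0755 0.0938 0.013 ]
sdr h [0.664 0.036 0.02 ] [ 0.097  -0.0249  0.02  ]
key [ 0.578 -0.064  0.004] [-0.0181 -0.0902  0.004 ]
keytip [ 0.636 -0.052  0.004] [ 0.0413 -0.0984  0.004 ]
red [ 0.37914254 -0.01913146  0.02      ] [-0.1902  0.0185  0.02  ]
```

```bash
cat >> h.py <<'E'
from scipy.spatial.transform import Rotation as Ro
def state():
    from station import ctrl
    o=ctrl.get_obs();F,R,yaw=pickle.load(open('fix.pkl','rb'))
    T=Ro.from_rotvec(o['tool_rot']).as_matrix();p=np.array(o['tool_pos'])
    print('t',o['t'],'p',np.round(p,4),'fix',np.round(R.T@(p-F),4),'xang',np.degrees(np.arctan2(T[1,0],T[0,0])).round(1),'tilt',np.round(T[:,2],3),'f',np.round(o['contact_force'],1),'open',round(o['opening'],4),'q',np.round(o['q'],2))
    return o,p,T,F,R,yaw
def go(fp,xang=None):  # fixture-frame target -> shares of 0.05 / 8deg
    o,p,T,F,R,yaw=state();w=F+R@np.array(fp);d=T.T@(w-p)
    print('target',np.round(w,4),'shares',np.round(d/.05,2), 'z-first' )
    if xang is not None:
        X=np.array([[np.cos(xang),np.sin(xang),0],[np.sin(xang),-np.cos(xang),0],[0,0,-1]]).T
        print('turn shares',np.round(np.degrees(Ro.from_matrix(T.T@X).as_rotvec())/8,2))
E
python3 - <<'E'
from h import *
s=1.4466;yaw=.333
o,R,_=pickle.load(open('fix.pkl','rb'));c,sn=np.cos(yaw),np.sin(yaw)
pickle.dump((o,np.array([[c,-sn,0],[sn,c,0],[0,0,1]]),yaw),open('fix.pkl','wb'))
go((-.0744,-.031,.22),s+yaw-np.pi/2)
E
```

```text
t 0.1 p [ 0.2772 -0.5595  0.2302] fix [-0.4634 -0.4602  0.2302] xang 26.3 tilt [-0.001  0.002 -1.   ] f [-0.1 -0.1 -0.3] open 0.0853 q [-1.23  0.05  1.61  0.    1.48 -0.12]
target [ 0.5045 -0.0268  0.22  ] shares [ 8.8  -7.53  0.22] z-first
turn shares [-0.01  0.    1.8 ]
```

Request:
{"api": "play_rows", "payload": {"series": [[0,[0.7,-0.6,0],[0,0,0]],[0,[0.7,-0.6,0],[0,0,0]],[0,[0.7,-0.6,0],[0,0,0]],[0,[0.7,-0.6,0],[0,0,0]],[0,[0.7,-0.6,0],[0,0,0]],[0,[0.7,-0.6,0],[0,0,0]],[0,[0.7,-0.6,0],[0,0,0]],[0,[0.7,-0.6,0],[0,0,0]]]}}

```text
t: 1.1
tool_pos: [0.4219, -0.2192, 0.2309]
tool_rot: [-3.059, -0.716, 0.0]
contact_force: [0.8, -0.7, 1.3]
opening: -0.0001
grip_force: 0.0
```

Request:
{"api": "play_rows", "payload": {"series": [[0,[0.7,-0.6,0],[0,0,0]],[0,[0.7,-0.6,0],[0,0,0]],[0,[0.7,-0.6,0],[0,0,0]],[0,[0,0,0],[0,0,0.9]],[0,[0,0,0],[0,0,0.9]],[0,[0,0,0],[0,0,0]],[0,[0,0,0],[0,0,0]]]}}

```text
t: 1.98
tool_pos: [0.4757, -0.0935, 0.231]
tool_rot: [-3.124, -0.329, 0.001]
contact_force: [-0.6, -0.4, 0.4]
opening: 0.0001
grip_force: 0.0
```

```bash
python3 - <<'E'
from h import *
from station import imaging
import cv2
go((-.0744,-.031,.13),.209)
i=imaging.get_image('wrist');cv2.imwrite('pics/w1.png',i['color'])
print(np.round(i['hand_eye'],3).tolist(),i['fx'])
E
```

```text
t 1.975 p [ 0.4757 -0.0935  0.231 ] fix [-0.1234 -0.0847  0.231 ] xang 12.0 tilt [-0.  0. -1.] f [-0.6 -0.4  0.4] open 0.0001 q [-0.35 -0.29  1.93  0.    1.51  1.01]
target [ 0.5045 -0.0268  0.13  ] shares [ 0.84 -1.18  2.02] z-first
turn shares [-0.    0.    0.01]
[[0.001, -0.952, -0.306, 0.078], [1.0, 0.001, -0.001, 0.0], [0.001, -0.306, 0.952, -0.143], [0.0, 0.0, 0.0, 1.0]] 318.7017645134132
```

View pics/w1.png

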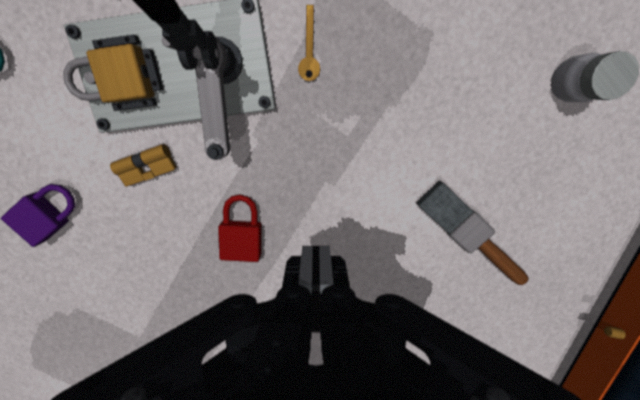

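The wrist view shows the nut at (215,152) and the lever and padlock as expected. The camera sits on the tool's +x side and would come near the lever, so I'll turn the tool half round first.

Request:
{"api": "play_rows", "payload": {"series": [[0,[0,0,0],[0,0,-1]],[0,[0,0,0],[0,0,-1]],[0,[0,0,0],[0,0,-1]],[0,[0,0,0],[0,0,-1]],[0,[0,0,0],[0,0,-1]],[0,[0,0,0],[0,0,-1]],[0,[0,0,0],[0,0,-1]],[0,[0,0,0],[0,0,-1]]]}}

```text
t: 3.02
tool_pos: [0.4758, -0.0937, 0.2312]
tool_rot: [-2.471, -1.939, 0.0]
contact_force: [0.7, 0.0, 0.1]
opening: 0.0003
grip_force: 0.0
```

Request:
{"api": "play_rows", "payload": {"series": [[0,[0,0,0],[0,0,-1]],[0,[0,0,0],[0,0,-1]],[0,[0,0,0],[0,0,-1]],[0,[0,0,0],[0,0,-1]],[0,[0,0,0],[0,0,-1]],[0,[0,0,0],[0,0,-1]],[0,[0,0,0],[0,0,-1]],[0,[0,0,0],[0,0,-1]]]}}

```text
t: 4.03
tool_pos: [0.4758, -0.0937, 0.2313]
tool_rot: [-1.068, -2.954, -0.0]
contact_force: [-0.3, -0.0, 0.3]
opening: 0.0001
grip_force: 0.0
```

Request:
{"api": "play_rows", "payload": {"series": [[0,[0,0,0],[0,0,-1]],[0,[0,0,0],[0,0,-1]],[0,[0,0,0],[0,0,-1]],[0,[0,0,0],[0,0,-1]],[0,[0,0,0],[0,0,-1]],[0,[0,0,0],[0,0,-1]],[0,[0,0,0],[0,0,-0.5]],[0,[0,0,0],[0,0,0]]]}}

```text
t: 5.03
tool_pos: [0.4759, -0.0937, 0.2313]
tool_rot: [0.326, -3.125, -0.0]
contact_force: [-0.5, 0.4, 0.4]
opening: -0.0002
grip_force: 0.0
```

```bash
python3 - <<'E'
from h import *
go((-.0744,-.031,.046),.209+np.pi)
import cv2
# nut check from saved wrist picture (pose known)
F,R,y=pickle.load(open('fix.pkl','rb'))
H=np.array([[0.001,-0.952,-0.306,0.078],[1,0.001,-0.001,0],[0.001,-0.306,0.952,-0.143]])
T=np.array([[np.cos(.209),np.sin(.209),0],[np.sin(.209),-np.cos(.209),0],[0,0,-1]])
p=np.array([.4757,-.0935,.231]);c=p+T@H[:,3]
for u,v,z in[(215,152,.074),(121,72,.034)]:
  d=T@H[:,:3]@[(u-320)/318.7,(v-200)/318.7,1];w=c+d*(z-c[2])/d[2];print(w,R.T@(w-F))
E
```

```text
t 5.025 p [ 0.4759 -0.0937  0.2313] fix [-0.1233 -0.0848  0.2313] xang -168.1 tilt [-0.  0. -1.] f [-0.5  0.4  0.4] open -0.0002 q [-0.35 -0.29  1.93 -0.    1.51 -2.13]
target [ 0.5045 -0.0268  0.046 ] shares [-0.84  1.19  3.71] z-first
turn shares [ 0.   -0.   -0.01]
[0.48344969 0.00976213 0.074     ] [-0.08233606  0.01044707  0.074     ]
[0.53435378 0.12141156 0.034     ] [0.0022676  0.09932363 0.034     ]
```

Request:
{"api": "play_rows", "payload": {"series": [[0,[-0.4,0.6,0],[0,0,0]],[0,[-0.44,0.59,0],[0,0,0]],[0,[0,0,0.9],[0,0,0]],[0,[0,0,0.9],[0,0,0]],[0,[0,0,0.9],[0,0,0]],[0,[0,0,0.9],[0,0,0]],[0,[0,0,0.1],[0,0,0]],[0,[0,0,0],[0,0,0]]]}}

```text
t: 6.02
tool_pos: [0.5054, -0.0268, 0.0473]
tool_rot: [-0.326, 3.124, -0.0]
contact_force: [0.7, -0.5, 1.0]
opening: -0.0002
grip_force: 0.0
```

Request:
{"api": "play_rows", "payload": {"series": [[0,[0,0.1,0],[0,0,0]],[0,[0,0.1,0],[0,0,0]],[0,[0,0.06,0],[0,0,0]],[0,[-0.03,0.1,0],[0,0,0.5]],[0,[-0.03,0.1,0],[0,0,0.5]],[0,[-0.03,0.1,0],[0,0,0.5]],[0,[0,0,0],[0,0,0]]]}}

```text
t: 6.9
tool_pos: [0.5041, 0.0016, 0.0463]
tool_rot: [0.001, -3.141, 0.001]
contact_force: [-0.5, -1.8, -1.0]
opening: 0.0001
grip_force: 0.7
```

```bash
python3 - <<'E'
from h import *
from station import imaging
import cv2
o,p,T,F,R,y=state()
i=imaging.get_image('top');c=cv2.resize(i['color'][140:240,240:360],None,fx=5,fy=5,interpolation=cv2.INTER_CUBIC)
cv2.imwrite('pics/t2.png',c)
E
```

```text
t 6.9 p [0.5041 0.0016 0.0463] fix [-0.0655 -0.004   0.0463] xang -180.0 tilt [-0.001 -0.001 -1.   ] f [-0.5 -1.8 -1. ] open 0.0001 q [-0.14 -0.04  2.04 -0.    1.15 -1.72]
```

View pics/t2.png

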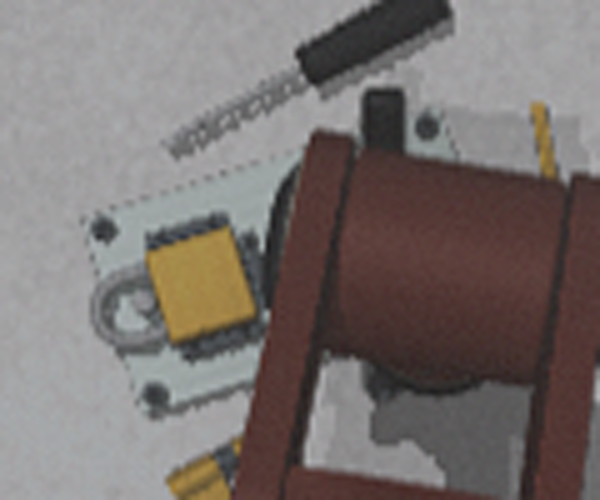

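The top view shows the arm hiding the strap. The padlock at (200,285) is undisturbed and the 1.8 N contact fits the strap, so I'll carry on.

Request:
{"api": "play_rows", "payload": {"series": [[0,[-0.035,0.1,0],[0,0,0.5]],[0,[-0.035,0.1,0],[0,0,0.5]],[0,[-0.035,0.1,0],[0,0,0.5]],[0,[-0.035,0.1,0],[0,0,0.5]],[0,[-0.035,0.1,0],[0,0,0.5]],[0,[-0.035,0.1,0],[0,0,0.5]],[0,[-0.035,0.1,0],[0,0,0.5]],[0,[-0.035,0.1,0],[0,0,0.5]]]}}

```text
t: 7.95
tool_pos: [0.524, 0.0365, 0.0449]
tool_rot: [-0.867, -3.011, 0.004]
contact_force: [-10.3, -2.0, 2.6]
opening: -0.0004
grip_force: 4.2
```

```bash
python3 - <<'E'
from h import *
o,p,T,F,R,y=state()
f=R.T@(p-F);a=np.arctan2(T[1,0],T[0,0])+np.pi/2-y-np.pi
a=(a+np.pi)%(2*np.pi)-np.pi
S=np.array([[np.cos(a),-np.sin(a)],[np.sin(a),np.cos(a)]]);print('tool s',a,'strap coords',S.T@f[:2])
E
```

```text
t 7.95 p [0.524  0.0365 0.0449] fix [-0.0353  0.0224  0.0449] xang 147.9 tilt [-0.009 -0.    -1.   ] f [-10.3  -2.    2.6] open -0.0004 q [-0.07  0.02  1.98 -0.    1.15 -1.08]
tool s 0.6773236051893603 strap coords [-0.013432    0.03955709]
```

I had the radial sign wrong (tool +x is outward along the strap), so the finger crept in towards the post. I'll back off outward to a radius of about 80 mm and carry on from there.

```bash
python3 - <<'E'
from h import *
go((-.0693,.0476,.047),.5+.333+np.pi/2)
E
```

```text
t 7.95 p [0.524  0.0365 0.0449] fix [-0.0353  0.0224  0.0449] xang 147.9 tilt [-0.009 -0.    -1.   ] f [-10.3  -2.    2.6] open -0.0004 q [-0.07  0.02  1.98 -0.    1.15 -1.08]
target [0.4836 0.0491 0.047 ] shares [ 0.82 -0.21 -0.04] z-first
turn shares [-0.04 -0.05  1.27]
```

Request:
{"api": "play_rows", "payload": {"series": [[0,[0.05,-0.15,0],[0,0,0]],[0,[0.2,-0.06,0],[0,0,0]],[0,[0.3,0,-0.02],[0,0,0]],[0,[0.27,0,-0.02],[0,0,0]],[0,[0,0,0],[0,0,0.6]],[0,[0,0,0],[0,0,0.6]],[0,[0,0,0],[0,0,0]]]}}

```text
t: 8.82
tool_pos: [0.4866, 0.0499, 0.0485]
tool_rot: [1.114, 2.937, 0.0]
contact_force: [-0.5, 1.2, -0.1]
opening: 0.0002
grip_force: 0.0
```

```bash
cat >> h.py <<'E'
def sc():
    o,p,T,F,R,y=state()
    f=R.T@(p-F);a=np.arctan2(T[1,0],T[0,0])+np.pi/2-y-np.pi
    a=(a+np.pi)%(2*np.pi)-np.pi
    S=np.array([[np.cos(a),-np.sin(a)],[np.sin(a),np.cos(a)]]);print('tool s',a,'strap coords',S.T@f[:2],'lim swing',np.arctan2(-f[0],f[1])-np.arcsin(.0255/np.hypot(*f[:2])))
E
python3 - <<'E'
from h import *
from station import imaging
import cv2
sc()
a=imaging.get_image('top')['color'][140:240,240:360];b=imaging.get_image('scene')['color'][170:290,280:410]
r=lambda c:cv2.resize(c,(480,400),interpolation=cv2.INTER_CUBIC)[:,:400]
cv2.imwrite('pics/t3.png',np.hstack([r(a),r(b)]))
E
```

```text
t 8.825 p [0.4866 0.0499 0.0485] fix [-0.0662  0.0473  0.0485] xang 138.4 tilt [ 0.  0. -1.] f [-0.5  1.2 -0.1] open 0.0002 q [-0.05 -0.08  2.07  0.    1.15 -0.9 ]
tool s 0.5124435391530087 strap coords [-0.03449012  0.07370046] lim swing 0.6313985835574756
```

View pics/t3.png

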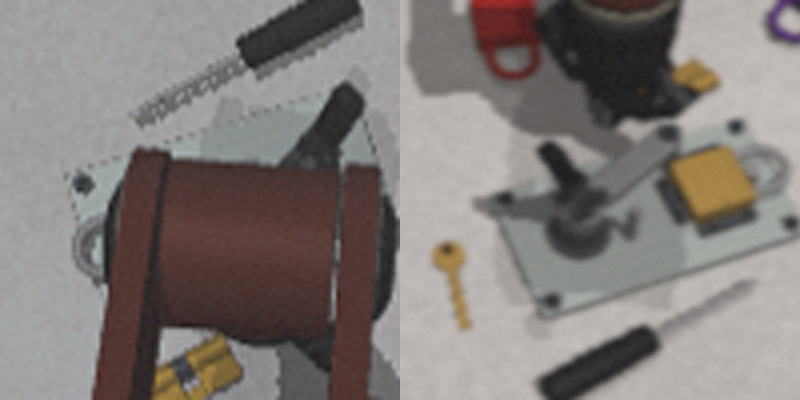

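The scene view (right) shows the strap about half way round, with its end nut at crop (668,133), i.e. (352.6,209.9). The lever's tip is at (550,152), i.e. (320.6,215.6), and the finger is free.

```bash
python3 - <<'E'
from h import *
i=pickle.load(open('scene.pkl','rb'));F,R,y=pickle.load(open('fix.pkl','rb'))
f=R.T@(ray(i,352.6,209.9,.074)-F);print(f,np.hypot(*f[:2]),'swing',np.arctan2(-f[0],f[1]))
s=np.arctan2(-f[0],f[1])
for a in(.1,.3,.5,.7,.9):
  q=np.array([np.sin(s)*.12*np.sin(a),-np.cos(s)*.12*np.sin(a),.073+.12*np.cos(a)]);print(a,proj(i,F+R@q))
E
```

```text
[-0.02463367  0.07481979  0.074     ] 0.07877066794621536 swing 0.31806201746881113
0.1 [326.26934047 206.51111574]
0.3 [317.89095834 213.48683524]
0.5 [309.9661507  221.12367878]
0.7 [302.9277219  229.00119402]
0.9 [297.13940058 236.6903453 ]
```

Request:
{"api": "play_rows", "payload": {"series": [[0,[0.035,0.15,0.02],[0,0,0.5]],[0,[0.035,0.15,0.02],[0,0,0.5]],[0,[0.035,0.13,0],[0,0,0.5]],[0,[0.035,0.11,0],[0,0,0.5]],[0,[0.035,0.1,0],[0,0,0.5]],[0,[0.035,0.1,0],[0,0,0.5]],[0,[0.035,0.1,0],[0,0,0.5]],[0,[0,0,0],[0,0,0]]]}}

```text
t: 9.93
tool_pos: [0.5122, 0.0849, 0.046]
tool_rot: [-1.791, -2.58, 0.001]
contact_force: [-1.3, 0.3, 0.0]
opening: 0.0
grip_force: 0.6
```

```bash
python3 -c "
from h import *
sc()"
```

```text
t 9.925 p [0.5122 0.0849 0.046 ] fix [-0.0306  0.0721  0.046 ] xang 110.5 tilt [-0.001  0.    -1.   ] f [-1.3  0.3  0. ] open 0.0 q [ 0.02 -0.    2.    0.    1.15 -0.34]
tool s 0.024155301261222117 strap coords [-0.02887759  0.07277969] lim swing 0.07016010596411121
```

Nearly there. I'll push gently towards the stop until the force rises.

Request:
{"api": "play_rows", "payload": {"series": [[0,[0,0.04,0],[0,0,0.1]],[0,[0,0.04,0],[0,0,0.1]],[0,[0,0.04,0],[0,0,0]],[0,[0,0,0],[0,0,0]]]}}

```text
t: 10.42
tool_pos: [0.5185, 0.0866, 0.0462]
tool_rot: [1.83, 2.554, -0.0]
contact_force: [-2.2, 0.9, -1.9]
opening: -0.0001
grip_force: 0.9
```

Request:
{"api": "play_rows", "payload": {"series": [[0,[0,0.03,0],[0,0,0]],[0,[0,0.03,0],[0,0,0]],[0,[0,0,0],[0,0,0]]]}}

```text
t: 10.8
tool_pos: [0.5207, 0.0875, 0.046]
tool_rot: [-1.829, -2.553, 0.002]
contact_force: [-6.1, -0.6, 0.1]
opening: 0.0003
grip_force: 2.4
```

```bash
python3 -c "
from h import *
sc()"
```

```text
t 10.8 p [0.5207 0.0875 0.046 ] fix [-0.0217  0.0718  0.046 ] xang 108.8 tilt [-0.002 -0.    -1.   ] f [-6.1 -0.6  0.1] open 0.0003 q [ 0.03  0.02  1.98 -0.    1.15 -0.3 ]
tool s -0.005682259049955896 strap coords [-0.02211536  0.07162668] lim swing -0.053304251724582696
```

Request:
{"api": "play_rows", "payload": {"series": [[0,[0,0.03,0],[0,0,0]],[0,[0,0.03,0],[0,0,0]],[0,[0,0,0],[0,0,0]]]}}

```text
t: 11.18
tool_pos: [0.5216, 0.088, 0.0455]
tool_rot: [-1.827, -2.55, 0.008]
contact_force: [-11.5, -2.3, 4.5]
opening: -0.0002
grip_force: 5.8
```

The force rises with almost no travel, so the strap is on its stop. I'll back off and rise, then check.

Request:
{"api": "play_rows", "payload": {"series": [[0,[0,-0.3,0],[0,0,0]],[0,[0,-0.3,0],[0,0,0]],[0,[0,0,-0.9],[0,0,0]],[0,[0,0,-0.9],[0,0,0]],[0,[0,0,-0.9],[0,0,0]],[0,[0,0,-0.8],[0,0,0]],[0,[0,0,0],[0,0,0]]]}}

```text
t: 12.05
tool_pos: [0.4981, 0.0787, 0.2266]
tool_rot: [1.825, 2.546, 0.01]
contact_force: [-0.2, 1.0, 0.3]
opening: -0.0
grip_force: 0.0
```

```bash
python3 - <<'E'
from h import *
from station import imaging
import cv2
go((.003,.04,.14),.333+np.pi/2)
b=imaging.get_image('scene')['color'][170:290,280:410]
cv2.imwrite('pics/s4.png',cv2.resize(b,None,fx=5,fy=5,interpolation=cv2.INTER_CUBIC))
s=pickle.load(open('scene.pkl','rb'));F,R,y=pickle.load(open('fix.pkl','rb'))
for n,p in dict(nut=(0,.086,.074),tip3=(0,-.0355,.188)).items(): print(n,(proj(s,F+R@p)-[280,170])*5)
E
```

```text
t 12.05 p [0.4981 0.0787 0.2266] fix [-0.0459  0.0708  0.2266] xang 108.7 tilt [ 0.011  0.    -1.   ] f [-0.2  1.   0.3] open -0.0 q [ 0.01 -0.25  1.9  -0.    1.48 -0.32]
target [0.5544 0.0656 0.14  ] shares [-0.6   0.96  1.74] z-first
turn shares [ 0.07  0.02 -0.04]
nut [403.28100766 233.18703483]
tip3 [176.50814456 197.38429884]
```

View pics/s4.png

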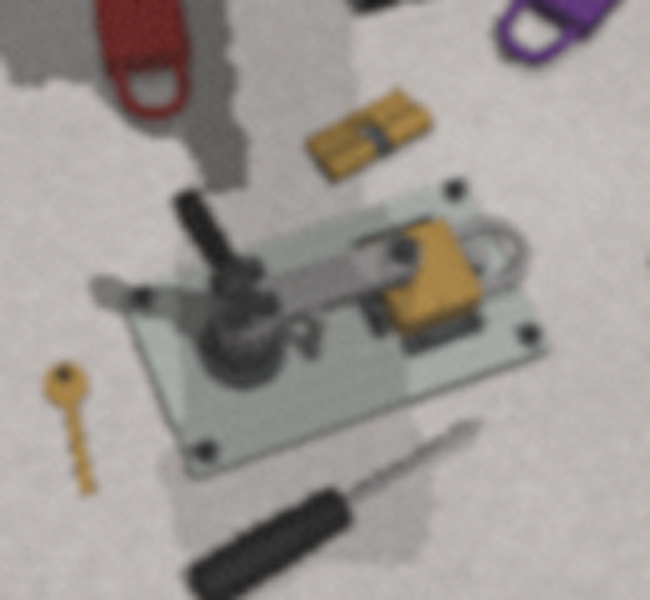

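The strap lies over the padlock: nut at (403,248), padlock top at about (432,270), stop pin top near (303,318). I'll check the swing angle against the plate screws in this same view.

```bash
python3 - <<'E'
from h import *
i=pickle.load(open('top.pkl','rb'));s=pickle.load(open('scene.pkl','rb'));F,R,y=pickle.load(open('fix.pkl','rb'))
B=[ray(i,240+(x-2.5)/6,140+(yy-2.5)/6,.013) for x,yy in[(125,275),(512,152),(578,346),(187,473)]]
S=[(530,334),(205,450),(140,295),(455,188)]
off=[]
for b,m in zip(B,S):
  q=(proj(s,b)-[280,170]+.4)*5; off.append(np.array(m)-q);print(np.round(R.T@(b-F),4),q,off[-1])
off=np.mean(off,0);print(off)
ps=lambda x,y,z:(np.array([x,y])-off)/5-.4+[280,170]
for n,m,z in[('nut',(403,248),.074),('pad',(432,270),.034)]:
  f=R.T@(ray(s,*ps(*m,0),z)-F);print(n,f,np.arctan2(-f[0],f[1]))
E
```

```text
[0.0456 0.1422 0.013 ] [527.57099623 329.25692257] [2.42900377 4.74307743]
[ 0.0465 -0.0369  0.013 ] [206.38688947 444.818445  ] [-1.38688947  5.181555  ]
[-0.0448 -0.0381  0.013 ] [141.37712075 292.46421776] [-1.37712075  2.53578224]
[-0.0463  0.1414  0.013 ] [452.25676577 185.29493848] [2.74323423 2.70506152]
[0.60205694 3.79136905]
nut [0.00413109 0.08259239 0.074     ] -0.049976098958496376
pad [0.00341618 0.10384296 0.034     ] -0.03288571004805376
```

The swing reads about 0 within the view's offset, so the strap is on its stop. Now the lever.

Request:
{"api": "play_rows", "payload": {"series": [[0,[-0.3,0.48,0],[0.07,0.02,0]],[0,[-0.3,0.48,0],[0,0,0]],[0,[0,0,0.85],[0,0,0]],[0,[0,0,0.85],[0,0,0]],[0,[0,0,0],[0,0,0]]]}}

```text
t: 12.72
tool_pos: [0.5456, 0.0657, 0.13]
tool_rot: [-1.82, -2.539, 0.02]
contact_force: [-0.1, -0.3, -0.0]
opening: -0.0002
grip_force: 0.0
```

```bash
python3 - <<'E'
from h import *
sc()
t=11
for a in(.3,.5,.7,.9,1.1,1.25,1.35,1.42):
  h=np.array([-np.sin(a),np.cos(a)]);n=np.array([np.cos(a),np.sin(a)])
  d=72+18*min(1,(a-.3)/.6); p=np.array([0,73])+d*h+7*n;print(a,np.round(p+[t,0],1))
E
```

```text
t 12.725 p [0.5456 0.0657 0.13  ] fix [-0.0053  0.043   0.13  ] xang 108.7 tilt [-0.021 -0.    -1.   ] f [-0.1 -0.3 -0. ] open -0.0002 q [-0.02 -0.03  1.87 -0.    1.32 -0.34]
tool s -0.006160481336301871 strap coords [-0.00555154  0.04297057] lim swing -0.5069275112367085
0.3 [ -3.6 143.9]
0.5 [-20.3 144.8]
0.7 [-37.8 141.8]
0.9 [-55.1 134.4]
1.1 [-66.  120.1]
1.25 [-72.2 108. ]
1.35 [-75.3  99.5]
1.42 [-76.9  93.4]
```

Request:
{"api": "play_rows", "payload": {"series": [[0,[0,0.17,-0.28],[-0.15,0,0]],[0,[-0.4,0,0],[0,0,0]],[0,[-0.4,0,0],[0,0,0]],[0,[-0.15,0,0],[0,0,0]],[0,[-0.17,0,0],[0,0,0]],[0,[-0.17,0,0],[0,0,0]],[0,[0,0,0],[0,0,0]]]}}

```text
t: 13.6
tool_pos: [0.5784, 0.0076, 0.149]
tool_rot: [1.829, 2.551, 0.017]
contact_force: [-0.6, 2.5, -0.1]
opening: -0.0001
grip_force: 1.1
```

```bash
python3 -c "
from h import *
sc()"
```

```text
t 13.6 p [0.5784 0.0076 0.149 ] fix [ 0.0067 -0.0226  0.149 ] xang 108.7 tilt [ 0.008  0.007 -1.   ] f [-0.6  2.5 -0.1] open -0.0001 q [-0.12  0.    1.81  0.01  1.33 -0.45]
tool s -0.00629051134189762 strap coords [ 0.0068463  -0.02257889] lim swing nanh.py:24: RuntimeWarning: invalid value encountered in arcsin
  S=np.array([[np.cos(a),-np.sin(a)],[np.sin(a),np.cos(a)]]);print('tool s',a,'strap coords',S.T@f[:2],'lim swing',np.arctan2(-f[0],f[1])-np.arcsin(.0255/np.hypot(*f[:2])))
```

Request:
{"api": "play_rows", "payload": {"series": [[0,[-0.15,-0.04,0.07],[0,0,0]],[0,[-0.15,0,0.08],[0,0,0]],[0,[-0.18,0,0.07],[0,0,0]],[0,[-0.17,0,0.1],[0,0,0]],[0,[-0.11,0,0.14],[0,0,0]],[0,[-0.11,0,0.15],[0,0,0]],[0,[0,0,0],[0,0,0]]]}}

```text
t: 14.48
tool_pos: [0.5912, -0.0349, 0.1184]
tool_rot: [1.828, 2.549, 0.015]
contact_force: [-0.4, 0.0, 0.4]
opening: -0.0
grip_force: 0.0
```

```bash
python3 -W ignore -c "
from h import *
sc()"
```

```text
t 14.475 p [ 0.5912 -0.0349  0.1184] fix [ 0.0049 -0.067   0.1184] xang 108.7 tilt [ 0.009  0.005 -1.   ] f [-0.4  0.   0.4] open -0.0 q [-0.19  0.07  1.79  0.01  1.27 -0.52]
tool s -0.0061289076639283735 strap coords [ 0.00532106 -0.06694577] lim swing -3.4578855666967354
```

Request:
{"api": "play_rows", "payload": {"series": [[0,[-0.06,0,0.1],[0,0,0]],[0,[-0.05,0,0.1],[0,0,0]],[0,[-0.04,0,0.1],[0,0,0]],[0,[0,0,0.06],[0,0,0]],[0,[0,0,0],[0,0,0]]]}}

```text
t: 15.1
tool_pos: [0.5941, -0.0416, 0.1011]
tool_rot: [1.827, 2.549, 0.016]
contact_force: [0.3, -0.3, 2.4]
opening: 0.0001
grip_force: 0.8
```

Request:
{"api": "play_rows", "payload": {"series": [[0,[0,0,0.06],[0,0,0]],[0,[0,0,0.04],[0,0,0]],[0,[0,0,0],[0,0,0]]]}}

```text
t: 15.48
tool_pos: [0.5948, -0.0417, 0.0973]
tool_rot: [1.826, 2.548, 0.017]
contact_force: [-1.0, -2.0, 6.8]
opening: -0.0001
grip_force: 3.2
```

Request:
{"api": "play_rows", "payload": {"series": [[0,[0,0,0.06],[0,0,0]],[0,[0,0,0.04],[0,0,0]],[0,[0,0,0],[0,0,0]]]}}

```text
t: 15.85
tool_pos: [0.5964, -0.0419, 0.0954]
tool_rot: [1.824, 2.546, 0.019]
contact_force: [-3.3, -1.7, 17.0]
opening: 0.0001
grip_force: 8.3
```

Request:
{"api": "play_rows", "payload": {"series": [[0,[0,0,0.06],[0,0,0]],[0,[0,0,0.04],[0,0,0]],[0,[0,0,0],[0,0,0]]]}}

```text
t: 16.23
tool_pos: [0.5986, -0.0417, 0.0935]
tool_rot: [1.821, 2.543, 0.024]
contact_force: [-5.0, 0.9, 25.4]
opening: -0.0002
grip_force: 13.0
```

The force has climbed well past the lever's 6 N with hardly any travel, so it is on its end stop. I'll lift straight up and check.

Request:
{"api": "play_rows", "payload": {"series": [[0,[0,0,-0.3],[0,0,0]],[0,[0,0,-0.6],[0,0,0]],[0,[0,0,-0.9],[0,0,0]],[0,[0,0,-0.9],[0,0,0]],[0,[-0.9,0,0],[0,0,0]],[0,[-0.9,0,0],[0,0,0]],[0,[-0.9,0,0],[0,0,0]],[0,[0,0,0],[0,0,0]]]}}

```text
t: 17.23
tool_pos: [0.6357, -0.1718, 0.2187]
tool_rot: [1.833, 2.549, 0.016]
contact_force: [0.2, 0.1, -0.4]
opening: 0.0001
grip_force: 0.0
```

```bash
python3 -W ignore - <<'E'
from h import *
from station import imaging
import cv2
sc()
b=imaging.get_image('scene')['color'][170:290,280:410]
cv2.imwrite('pics/s5.png',cv2.resize(b,None,fx=5,fy=5,interpolation=cv2.INTER_CUBIC))
s=pickle.load(open('scene.pkl','rb'));F,R,y=pickle.load(open('fix.pkl','rb'))
for a in(1.,1.2,1.35):print(a,(proj(s,F+R@[0,-.12*np.sin(a),.073+.12*np.cos(a)])-[279.6,169.6])*5+[.6,3.8])
E
```

```text
t 17.225 p [ 0.6357 -0.1718  0.2187] fix [ 0.0022 -0.2109  0.2187] xang 108.6 tilt [ 0.007  0.007 -1.   ] f [ 0.2  0.1 -0.4] open 0.0001 q [-0.38  0.13  1.55  0.01  1.46 -0.71]
tool s -0.009121927425451926 strap coords [ 0.00413016 -0.21085654] lim swing -3.2523382527807465
1.0 [ 42.96968167 301.32448356]
1.2 [ 23.04090293 329.24431548]
1.35 [ 14.65149163 348.6028777 ]
```

View pics/s5.png

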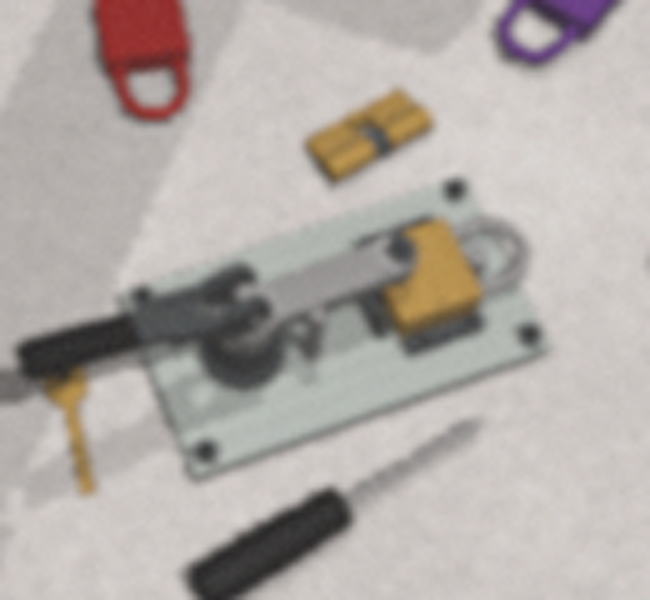

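The lever's tip is at (22,357), which matches 1.35 rad. The strap's nut at (400,247) and the padlock haven't moved, and the arm is clear. I'll hand in.

```bash
python3 -c "
from station import ctrl
print(ctrl.finish_job())"
```

```text
the job is handed in; nothing more can be done
None
```

The padlock is clamped: the strap is against its stop, the cam lever is at its end stop by the last picture, the arm is clear, and the job is handed in (no verdict came back; the foot's force on the padlock couldn't be measured).

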